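# Stand the dried round-bottom flasks in their cork rings

## Robot

A 6-joint arm with a two-finger parallel gripper is mounted at the origin on the work surface. World frame = base frame: x ahead of the robot, y to its left, z up, the work surface at z = 0. Lengths are in m, angles in rad, forces in N, time in s.
With the tool pointing down it reaches from about 0.3 to 1 m from the base axis. Payload 5.1 kg.
Tool frame: the origin (TCP) lies at the very end of the fingers, on their centre line; the grasp point (between the pads) lies 19 mm behind it; z points along the fingers, y is the line along which they close (so a half turn about z gives the same grasp; the last joint's range is limited). The gripper opens to 95 mm and grips with 3 to 60 N. Pads are 20 mm wide; open, the fingers measure 119 mm over their backs; the gripper's body (75 mm by 180 mm) begins 59 mm behind the grasp point.
Start: joints at [-1.215, 0.124, 1.65, -0, 1.367, -0.083], TCP at [0.276, -0.588, 0.215] pointing down, gripper open.
Joint ranges: [-2.61, 2.61], [-1.02, 2.33], [0.03, 2.71], [-1.35, 4.49], [0.32, 2.68], [-2.91, 2.91]. Speed limits (rad/s): [2.57, 2.57, 3.14, 3.14, 3.14, 3.14].

## Interface

Orientations are given as [roll, pitch, yaw] about the fixed x, y, z axes, in that order (R = Rz(yaw) Ry(pitch) Rx(roll)).
In Python, from cell import env gives the robot as it stands. The module is installed in compiled form; this text tells all that it offers.
- The arm moves only by the tool step_arm, never from a script. Its argument "steps" is one flat list of numbers, 7 for each row, row after row: the gripper command: -1 is shut, 1 is fully open, values between are in proportion, then the shift along the tool's x, y, z in mm, then the turn, a rotation vector about the tool's x, y, z in rad. A call has 1 to 5 rows; each row is the pose to reach, as a shift and turn from the pose commanded when the call began, along the tool's axes at that moment; what a row does not reach only later rows make up. A row lasts 1/12 s, in which the tool goes at most 41.7 mm and 7.16 degrees, less where a joint would pass 70% of its speed; a pose out of reach is approached as far as the arm can. A call with a gripper value outside its range is refused whole. The fingers move at their own pace and stop on an object; the grip force is fixed at half the most. Time passes only in rows, so rows that repeat a pose let the fingers close. It gives the time, the measured TCP pose, the force, the opening and the grip force at its end, in the units of the state.
- env.get_state(): the state, without advancing time (a new reading comes with each control period).
- env.get_image(name): name is "side" or "top" or "wrist"; returns the picture (384x512x3 uint8, red, green, blue); there is no depth.
- env.calibration(name): a dict with "vertical_fov" (degrees; the focal length in pixels is half the picture's height over the tangent of half this angle, whatever the lens; pixels are square), "cx", "cy" (the principal point, pixels), "k1" (the pictures are not rectified: a ray, as slopes to the right and down, at radius r is drawn at 1 + k1 r^2 times it, then the intrinsics apply), "eye" and "rotation" of the camera in the world. Camera axes: x right, y down, z forward; pixel columns grow to the right and rows downward; lengths in m; the calibration is good to about 2 mm. A picture is of the moment at which its call begins: read the wrist's pose just before it. calibration takes no time and is no camera call; for the wrist camera it gives the pose at the moment of the call.
- env.finish_job(): hands the job in; it is judged then, once.
The state is a dict: "clock": time; "joint_pos": joint angles; "joint_vel": joint speeds; "joint_efforts": joint torques, N m; "eef_pos": TCP position; "eef_rot": TCP orientation; "ft_force": force on the tool from outside, world axes, zero at the start; "moment": the same for the moment, N m; "gripper_width": opening from 0.0 (shut) to 1.0 (fully open); "finger_force": force on a finger pad.
Only numpy, scipy, OpenCV 4.12 (cv2) and the standard library are available. Lean on these libraries where they do the work, as an engineer would, in place of code of your own. Each camera call takes 0.05 s, during which the arm holds its last target. There are 200 camera calls.

## Task

The four round-bottom flasks on the draining rack are dry: stand each one, neck up, in the cork ring of its own size on the mat, the smallest flask in the smallest ring and so on up to the largest, so that each bulb sits down in the ring's bore (a little lean does no harm). Set the glass down gently, do not drop it, and leave the vial among the rings and the little upturned beaker on the rack where they stand.

Things in the scene. Friction and masses are not known exactly. Their poses are not given: they have to be found in the camera images.
- flask25_bulb (a point): Smallest of four loose clear glass round-bottom flasks, 25 ml, 32 g: round bulb 41 mm across, straight neck 19 mm across, 82 mm high in all. Point: centre of the bulb, 20 mm above its lowest point; z up the neck, whose mouth is 62 mm above the point. Grip the neck from above, best 50 mm above the point. Starts upright in one of 4 equal holes, 115 mm apart, of a grey rack 32 mm high.
- flask50_bulb (a point): Second smallest of four loose clear glass round-bottom flasks, 50 ml, 50 g: round bulb 51 mm across, straight neck 21 mm across, 98 mm high in all. Point: centre of the bulb, 26 mm above its lowest point; z up the neck, whose mouth is 73 mm above the point. Grip the neck from above, best 60 mm above the point. Starts upright in one of 4 equal holes, 115 mm apart, of a grey rack 32 mm high.
- flask100_bulb (a point): Second largest of four loose clear glass round-bottom flasks, 100 ml, 75 g: round bulb 64 mm across, straight neck 26 mm across, 112 mm high in all. Point: centre of the bulb, 32 mm above its lowest point; z up the neck, whose mouth is 80 mm above the point. Grip the neck from above, best 67 mm above the point. Starts upright in one of 4 equal holes, 115 mm apart, of a grey rack 32 mm high.
- flask250_bulb (a point): Largest of four loose clear glass round-bottom flasks, 250 ml, 130 g: round bulb 85 mm across, straight neck 32 mm across, 138 mm high in all. Point: centre of the bulb, 42 mm above its lowest point; z up the neck, whose mouth is 96 mm above the point. Grip the neck from above, best 82 mm above the point. Starts upright in one of 4 equal holes, 115 mm apart, of a grey rack 32 mm high.
- ring25_top (a point): Smallest of four loose cork rings lying flat on a thin grey mat: 60 mm outside, 20 mm bore with rounded inner edge, 20 mm high; for the 25 ml flask. Point: centre of the ring, level with its top face; z up. With the flask seated, its bulb's centre is 14 mm above this point and the bulb hangs clear of the mat. The ring may slide a little.
- ring50_top (a point): Second smallest of four loose cork rings lying flat on a thin grey mat: 78 mm outside, 30 mm bore with rounded inner edge, 24 mm high; for the 50 ml flask. Point: centre of the ring, level with its top face; z up. With the flask seated, its bulb's centre is 15 mm above this point and the bulb hangs clear of the mat. The ring may slide a little.
- ring100_top (a point): Second largest of four loose cork rings lying flat on a thin grey mat: 94 mm outside, 42 mm bore with rounded inner edge, 26 mm high; for the 100 ml flask. Point: centre of the ring, level with its top face; z up. With the flask seated, its bulb's centre is 17 mm above this point and the bulb hangs clear of the mat. The ring may slide a little.
- ring250_top (a point): Largest of four loose cork rings lying flat on a thin grey mat: 112 mm outside, 56 mm bore with rounded inner edge, 28 mm high; for the 250 ml flask. Point: centre of the ring, level with its top face; z up. With the flask seated, its bulb's centre is 25 mm above this point and the bulb hangs clear of the mat. The ring may slide a little.
- vial_mid (a point): Bystander: a loose capped glass sample vial, 28 mm in diameter and 61 mm high, standing on the mat in the middle of the four rings; the point is its centre, half-way up. Leave it where it stands.
- beaker_mid (a point): Bystander: a loose small glass beaker drying upside down on the plate of the rack, in the middle of the four holes, 26 mm in diameter and 35 mm high; the point is its centre, half-way up. Leave it where it stands.

How it is judged:
At the end, for the whole second after the job is handed in: Each of the four flasks rests in its own size's cork ring: bulb centre within 10 mm of the ring's centre seen from above and within 6 mm of its seated height above the ring, neck within 34 degrees of upright, ring lying flat (within 6 degrees), flask at rest (below 20 mm/s) (horizontal distance between flask25_bulb and ring25_top below 0.01 m and z of flask25_bulb in the frame of ring25_top between 0.008 and 0.02 m and angle between each of flask25_bulb, flask50_bulb, flask100_bulb, flask250_bulb's own z axis and vertical below 0.6 rad and angle between each of ring25_top, ring50_top, ring100_top, ring250_top's own z axis and vertical below 0.1 rad and linear speed of each of flask25, flask50, flask100, flask250 below 0.02 m/s and horizontal distance between flask50_bulb and ring50_top below 0.01 m and z of flask50_bulb in the frame of ring50_top between 0.009 and 0.021 m and horizontal distance between flask100_bulb and ring100_top below 0.01 m and z of flask100_bulb in the frame of ring100_top between 0.0115 and 0.0235 m and horizontal distance between flask250_bulb and ring250_top below 0.01 m and z of flask250_bulb in the frame of ring250_top between 0.0188 and 0.0308 m); the robot touches nothing.
It fails at once if a flask is dropped: it moves faster than 0.7 m/s (a fall of about 25 mm) with no finger on it ((linear speed of flask25 above 0.7 m/s and contact force between flask25 and the fingers below 0.02 N) or (linear speed of flask50 above 0.7 m/s and contact force between flask50 and the fingers below 0.02 N) or (linear speed of flask100 above 0.7 m/s and contact force between flask100 and the fingers below 0.02 N) or (linear speed of flask250 above 0.7 m/s and contact force between flask250 and the fingers below 0.02 N)).
It fails at once if the vial is pushed more than 30 mm or knocked over (distance of vial_mid from where it was at the start of the episode above 0.03 m or angle between vial_mid's own z axis and vertical above 0.7 rad).
It fails at once if the beaker is pushed more than 30 mm or knocked over (distance of beaker_mid from where it was at the start of the episode above 0.03 m or angle between beaker_mid's own z axis and vertical above 0.7 rad).
It also fails if it takes over 120 s, if anything falls off the work surface, if the arm or the gripper's body presses on something with over 40 N, if the wrist force passes 120 N, or if a joint passes its speed limit or range.

## Working session

There is one attempt and no reset: what is moved stays moved. The work goes in short steps, Python scripts to look and compute and a tool call to move; the robot and the scene stay as the last step left them, time stands still between calls to the robot, and variables do not carry over. Pictures are saved under pics/ and viewed, at most 14 in all, crops included, and the job is handed in when it is done.

Besides the shell and the picture viewer there is one more tool, called after ">>>" as name(argument=value, ...) on one line, values as JSON. step_arm: Moves the arm, as the interface text tells. Its arguments: {"type":"object","properties":{"steps":{"type":"array","items":{"type":"number"}}},"required":["steps"]}

```bash
mkdir -p pics; python3 - <<'E'
from cell import env
import cv2
s=env.get_state(); print(s)
for n in("side","top"):
    c=env.calibration(n); print(n,c)
    cv2.imwrite(f"pics/{n}0.png",cv2.cvtColor(env.get_image(n),cv2.COLOR_RGB2BGR))
print(env.calibration("wrist"))
E
```

```text
{'clock': 0.0, 'joint_pos': array([-1.21463312e+00,  1.24523954e-01,  1.65163753e+00,  2.10492429e-06,
        1.36747884e+00, -8.25783260e-02]), 'joint_vel': array([ 0.00047462, -0.00166212, -0.00099307, -0.00014562,  0.00014338,
        0.00140271]), 'joint_efforts': array([ 6.72686638e-04, -4.17604136e+01, -3.59933281e+01,  7.73938280e-02,
        4.89702949e-02, -1.31598185e-04]), 'eef_pos': array([ 0.27588939, -0.58785683,  0.2133964 ]), 'eef_rot': array([-3.13955213e+00, -1.70955010e-04,  4.38740930e-01]), 'ft_force': array([0.72497902, 0.09485603, 0.92444324]), 'moment': array([-0.04414481,  0.01890191, -0.03863929]), 'finger_force': 0.0, 'gripper_width': 1.0013924146280457}
side {'vertical_fov': 45.345391270725, 'cx': 254.80453075973787, 'cy': 193.82611516465155, 'k1': -0.05026740723474808, 'eye': array([ 0.45850479, -0.6971063 ,  0.94621358]), 'rotation': array([-2.4521433 ,  0.00994191, -0.13698876])}
top {'vertical_fov': 55.37446285177252, 'cx': 258.49552850581256, 'cy': 198.7781166269685, 'k1': -0.05892886411396118, 'eye': array([0.41580039, 0.02019643, 0.96579906]), 'rotation': array([-2.98949504, -0.02918857, -1.59843336])}
{'vertical_fov': 69.83370685343736, 'cx': 253.48383916205046, 'cy': 189.4921506312129, 'k1': -0.011328684438896069, 'eye': array([ 0.35004665, -0.55403397,  0.38264651]), 'rotation': array([ 2.85184643e+00,  2.72059164e-04, -1.13255855e+00])}
```

View pics/side0.png

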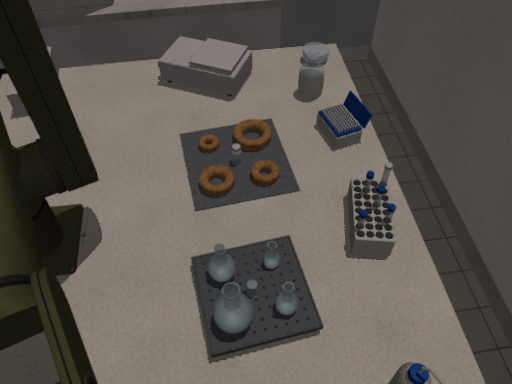

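View pics/top0.png

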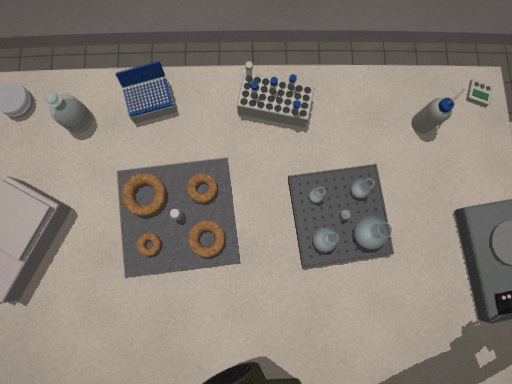

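```bash
cat > h.py <<'E'
import numpy as np,cv2
from scipy.spatial.transform import Rotation as Ro
from scipy.optimize import least_squares
def R(r): return Ro.from_euler('xyz',r).as_matrix()
def f(c): return 192/np.tan(np.radians(c['vertical_fov']/2))
def proj(c,P):
    q=(np.atleast_2d(P)-c['eye'])@R(c['rotation']); q=q[:,:2]/q[:,2:]
    q=q*(1+c['k1']*(q**2).sum(1,keepdims=True)); return q*f(c)+[c['cx'],c['cy']]
def ray(c,uv):
    d=(np.array(uv,float)-[c['cx'],c['cy']])/f(c); q=d.copy()
    for _ in range(20): q=d/(1+c['k1']*(q@q))
    v=R(c['rotation'])@[*q,1]; return v/np.linalg.norm(v)
def atz(c,uv,z):
    v=ray(c,uv); return c['eye']+v*(z-c['eye'][2])/v[2]
def tri(obs):  # [(cam,uv)...]
    A=0;b=0
    for c,uv in obs:
        v=ray(c,uv);M=np.eye(3)-np.outer(v,v);A=A+M;b=b+M@c['eye']
    p=np.linalg.solve(A,b)
    return p,[float(np.linalg.norm(proj(c,p)[0]-uv)) for c,uv in obs]
E
python3 - <<'E'
from h import *
from cell import env
cs={n:env.calibration(n) for n in("side","top")}
D={}
for n in cs:
    im=cv2.imread(f"pics/{n}0.png"); h=cv2.cvtColor(im,cv2.COLOR_BGR2HSV)
    m=cv2.inRange(h,(5,130,60),(20,255,255))
    m=cv2.morphologyEx(m,cv2.MORPH_OPEN,np.ones((3,3)))
    cn,_=cv2.findContours(m,cv2.RETR_EXTERNAL,cv2.CHAIN_APPROX_NONE)
    L=[]
    for k in cn:
        if cv2.contourArea(k)<150: continue
        M=cv2.moments(cv2.convexHull(k)); L.append((M['m00'],(M['m10']/M['m00'],M['m01']/M['m00'])))
    L.sort(); print(n,L); D[n]=L
for p,zm in zip(((0,0),(1,1),(2,2),(3,3)),(.01,.012,.013,.014)):
    u=[D[n][p[i]][1] for i,n in enumerate(("side","top"))]
    print(tri([(cs["side"],u[0]),(cs["top"],u[1])]), atz(cs["top"],u[1],zm),atz(cs["side"],u[0],zm))
a=cv2.imread("pics/side0.png")[230:355,190:325]; b=cv2.imread("pics/top0.png")[160:275,285:400]
cv2.imwrite("pics/c1.png",np.hstack([cv2.resize(a,(405,375),interpolation=2),cv2.resize(b,(391,391),interpolation=2)[:375]]))
E
```

```text
side [(207.5, (208.43694779116464, 141.7317269076305)), (447.0, (264.7013422818792, 170.7609992542878)), (684.5, (216.41222303384464, 178.42025809593375)), (745.5, (252.0183322155153, 132.49877040017884))]
top [(385.5, (148.04582792909642, 243.9533073929961)), (628.5, (201.95200212145318, 187.8740387165208)), (966.0, (206.03036576949617, 238.48861283643893)), (1357.5, (143.36574585635358, 194.29748311847757))]
(array([0.44867467, 0.27512932, 0.01828083]), [0.33092294951337464, 0.3739169879364193]) [0.44992462 0.27742918 0.01      ] [0.44762649 0.28369468 0.01      ]
(array([0.59157151, 0.13567924, 0.02199364]), [0.14391824994678068, 0.14968995116130335]) [0.59383413 0.13693268 0.012     ] [0.59261208 0.14459521 0.012     ]
(array([0.45932953, 0.12573589, 0.02346775]), [0.20217892196999285, 0.21212987842686135]) [0.46035936 0.12694399 0.013     ] [0.45879382 0.13501186 0.013     ]
(array([0.57731491, 0.28744096, 0.02544887]), [0.1920873866293276, 0.21609588692390677]) [0.5798565  0.29075569 0.014     ] [0.57822153 0.29953955 0.014     ]
```

View pics/c1.png

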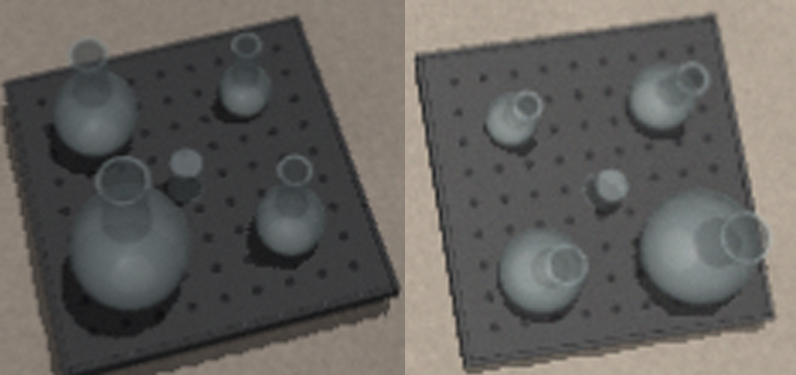

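```bash
python3 - <<'E'
from h import *
from cell import env
s,t=env.calibration("side"),env.calibration("top")
S=lambda u:np.array([190+(u[0]+.5)/3-.5,230+(u[1]+.5)/3-.5])
T=lambda u:np.array([285+(u[0]-405+.5)/3.4-.5,160+(u[1]+.5)/3.4-.5])
O=dict(m25=((247,45),(528,104)),m50=((295,170),(692,79)),m100=((89,53),(566,265)),m250=((124,181),(745,238)),
b25=((245,90),(512,119)),b50=((291,219),(660,98)),b100=((96,112),(543,270)),b250=((130,247),(699,247)),beaker=((186,163),(611,185)))
P={}
for k,(a,b) in O.items():
    p,e=tri([(s,S(a)),(t,T(b))]); P[k]=p; print(k,p.round(4),np.round(e,1))
for a,b in (("m25","m50"),("m25","m100"),("m100","m250"),("m50","m250")): print(a,b,np.linalg.norm((P[a]-P[b])[:2]))
E
```

```text
m25 [ 0.5628 -0.1584  0.1086] [0.4 0.4]
m50 [ 0.5757 -0.2714  0.1258] [0.1 0.1]
m100 [ 0.4487 -0.1711  0.1423] [0. 0.]
m250 [ 0.4621 -0.2849  0.1665] [0.1 0.1]
b25 [ 0.5624 -0.1585  0.0468] [0.4 0.3]
b50 [ 0.576  -0.271   0.0527] [0.1 0.1]
b100 [ 0.4485 -0.1721  0.0645] [0.1 0.1]
b250 [ 0.4616 -0.2857  0.0733] [0. 0.]
beaker [ 0.5086 -0.225   0.0683] [0.3 0.2]
m25 m50 0.11373379157504603
m25 m100 0.11479212165832507
m100 m250 0.1145475626736751
m50 m250 0.11445795843567538
```

>>> step_arm(steps=[1,33,-20,0,0,0,0.088,1,65,-39,0,0,0,0.176,1,98,-59,0,0,0,0.264,1,130,-78,0,0,0,0.352,1,163,-98,0,0,0,0.439])

```text
clock: 0.52
eef_pos: [0.3824, -0.4288, 0.214]
eef_rot: [-3.141, 0.0, -0.005]
ft_force: [0.5, 0.3, 0.3]
gripper_width: 1.001
finger_force: 0.0
```

>>> step_arm(steps=[1,22,-33,0,0,0,0,1,44,-66,0,0,0,0,1,66,-99,0,0,0,0,1,88,-132,0,0,0,0,1,110,-165,0,0,0,0])

```text
clock: 0.93
eef_pos: [0.4925, -0.2635, 0.2143]
eef_rot: [-3.141, 0.0, -0.0]
ft_force: [1.0, -0.2, 0.0]
gripper_width: 1.001
finger_force: 0.0
```

>>> step_arm(steps=[1,24,-35,0,0,0,0,1,48,-70,0,0,0,0,1,70,-105,0,0,0,0,1,70,-105,20,0,0,0,1,70,-105,40,0,0,0])

```text
clock: 1.35
eef_pos: [0.5641, -0.1583, 0.1754]
eef_rot: [3.141, -0.003, 0.004]
ft_force: [-0.1, 0.0, 0.1]
gripper_width: 1.003
finger_force: 0.0
```

>>> step_arm(steps=[1,0,0,25,0,0,0,1,0,0,50,0,0,0,1,0,0,75,0,0,0,1,0,0,97,0,0,0,0.2,0,0,97,0,0,0])

```text
clock: 1.77
eef_pos: [0.5579, -0.1588, 0.0715]
eef_rot: [-3.138, 0.01, -0.0]
ft_force: [-1.7, 0.3, -1.1]
gripper_width: 0.968
finger_force: 0.0
```

>>> step_arm(steps=[-1,0,0,0,0,0,0,-1,0,0,0,0,0,0,-1,0,0,0,0,0,0,-1,0,0,0,0,0,0,-1,0,0,0,0,0,0])

```text
clock: 2.18
eef_pos: [0.5631, -0.1609, 0.0793]
eef_rot: [3.141, -0.003, -0.0]
ft_force: [1.3, -0.2, 0.1]
gripper_width: 0.638
finger_force: 0.0
```

>>> step_arm(steps=[-1,0,0,0,0,0,0,-1,0,0,0,0,0,0,-1,0,0,0,0,0,0,-1,0,0,0,0,0,0,-1,0,0,0,0,0,0])

```text
clock: 2.6
eef_pos: [0.5621, -0.1605, 0.0776]
eef_rot: [-3.142, 0.0, -0.0]
ft_force: [0.3, 0.4, -0.5]
gripper_width: 0.287
finger_force: 0.0
```

>>> step_arm(steps=[-1,0,0,0,0,0,0,-1,0,0,0,0,0,0,-1,0,0,0,0,0,0,-1,0,0,0,0,0,0,-1,0,0,0,0,0,0])

```text
clock: 3.02
eef_pos: [0.5622, -0.1597, 0.0777]
eef_rot: [-3.14, 0.0, -0.0]
ft_force: [-0.6, 5.3, 2.6]
gripper_width: 0.198
finger_force: 29.7
```

>>> step_arm(steps=[-1,0,0,-10,0,0,0,-1,0,0,-25,0,0,0,-1,0,0,-45,0,0,0,-1,0,0,-65,0,0,0,-1,0,0,-85,0,0,0])

```text
clock: 3.43
eef_pos: [0.5619, -0.1616, 0.164]
eef_rot: [3.139, 0.0, -0.0]
ft_force: [0.8, 0.5, -1.1]
gripper_width: 0.197
finger_force: 29.9
```

>>> step_arm(steps=[-1,-5,-20,0,0,0,0,-1,-13,-50,0,0,0,0,-1,-22,-85,0,0,0,0,-1,-31,-120,0,0,0,0,-1,-40,-155,0,0,0,0])

```text
clock: 3.85
eef_pos: [0.5219, -0.0054, 0.1634]
eef_rot: [3.139, -0.002, -0.001]
ft_force: [0.7, 0.0, 0.3]
gripper_width: 0.192
finger_force: 29.9
```

>>> step_arm(steps=[-1,-9,-35,0,0,0,0,-1,-18,-70,0,0,0,0,-1,-26,-100,0,0,0,0,-1,-31,-120,0,0,0,0,-1,-34,-130,0,0,0,0])

```text
clock: 4.27
eef_pos: [0.4879, 0.1259, 0.1633]
eef_rot: [3.14, -0.002, 0.002]
ft_force: [-0.2, 0.0, -0.3]
gripper_width: 0.194
finger_force: 29.9
```

```bash
python3 - <<'E'
from cell import env
import cv2,pickle
c=env.calibration("wrist"); im=env.get_image("wrist"); s=env.get_state(); print(s['eef_pos'],s['gripper_width'],s['finger_force'])
pickle.dump(c,open("w1.pkl","wb")); cv2.imwrite("pics/w1.png",im[...,::-1])
E
```

```text
[0.48772798 0.12635442 0.1632249 ] 0.1890079744797648 29.89525616168976
```

View pics/w1.png

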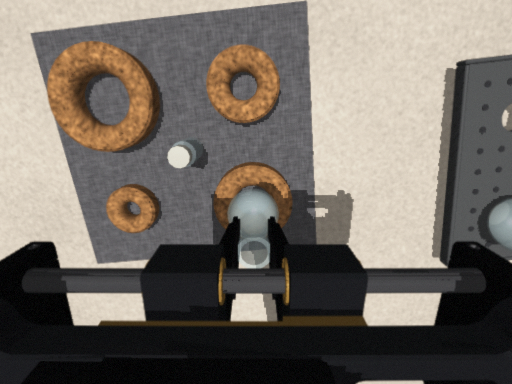

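```bash
cat >> h.py <<'E'
def rings(im,lo=(5,110,40)):
    m=cv2.inRange(cv2.cvtColor(im,cv2.COLOR_BGR2HSV),lo,(20,255,255)); m=cv2.morphologyEx(m,cv2.MORPH_OPEN,np.ones((3,3)))
    cn,_=cv2.findContours(m,cv2.RETR_EXTERNAL,cv2.CHAIN_APPROX_NONE); return [cv2.convexHull(k) for k in cn if cv2.contourArea(k)>150]
def cen(h): M=cv2.moments(h); return np.array([M['m10'],M['m01']])/M['m00']
RG={25:(.03,.02,[.4487,.2751]),50:(.039,.024,[.5916,.1357]),100:(.047,.026,[.4593,.1257]),250:(.056,.028,[.5773,.2874])}
A=np.linspace(0,2*np.pi,60,endpoint=False); mat=.002
def pcen(c,k,xy,r=.006):  # torus-like edge rounding r
    R0,h,_=RG[k]; P=[np.c_[xy[0]+q*np.cos(A),xy[1]+q*np.sin(A),0*A+z] for q,z in((R0-r,h+mat),(R0,h+mat-r),(R0,mat+r),(R0-r,mat))]
    return cen(cv2.convexHull(proj(c,np.vstack(P)).astype(np.float32)))
E
python3 - <<'E'
from h import *
from cell import env
import pickle
V={n:(env.calibration(n),cv2.imread(f"pics/{n}0.png")) for n in("side","top")}
V["w"]=(pickle.load(open("w1.pkl","rb")),cv2.imread("pics/w1.png"))
for k in RG:
    o=[]
    for n,(c,im) in V.items():
        hs=[cen(h) for h in rings(im)]; p=pcen(c,k,RG[k][2])
        d,h=min(((np.linalg.norm(h-p),tuple(h)) for h in hs))
        if d<(25 if n=='w' else 10) and not(n=='w' and k==100): o.append((n,c,np.array(h)))
    for sub in [o]+[[x] for x in o]:
        r=least_squares(lambda q:np.concatenate([(pcen(c,k,q)-h)*.6/f(c)*1000 for n,c,h in sub]),RG[k][2])
        print(k,[x[0] for x in sub],r.x.round(4),r.fun.round(1))
c=V["w"][0]; print(proj(c,[[.4877,.1262,.1632-.031],[.4877,.1262,.1632+.031]]))
s,t=V['side'][0],V['top'][0]
E
```

```text
25 ['side', 'top', 'w'] [0.4497 0.2753] [ 1.1  0.3  0.5  0.  -0.2  0.2]
25 ['side'] [0.4474 0.2767] [-0. -0.]
25 ['top'] [0.4497 0.2761] [ 0. -0.]
25 ['w'] [0.4498 0.2751] [0. 0.]
50 ['side', 'top', 'w'] [0.5933 0.1368] [ 1.2  0.2  0.2  0.1 -0.1  0.2]
50 ['side'] [0.5909 0.1377] [0. 0.]
50 ['top'] [0.5935 0.1371] [-0. -0.]
50 ['w'] [0.5934 0.1368] [0. 0.]
100 ['side', 'top'] [0.4597 0.1265] [ 0.6  0.1 -0.1  0.5]
100 ['side'] [0.4585 0.127 ] [0. 0.]
100 ['top'] [0.4605 0.1263] [-0.  0.]
250 ['side', 'top', 'w'] [0.5789 0.2888] [ 0.9  0.1  0.4  0.3 -0.2  0.1]
250 ['side'] [0.577  0.2893] [ 0. -0.]
250 ['top'] [0.5794 0.2894] [0. 0.]
250 ['w'] [0.579  0.2887] [ 0. -0.]
[[252.40352332 216.84973274]
 [252.2564876  258.27251045]]
```

>>> step_arm(steps=[-1,-9,-35,0,0,0,0,-1,-18,-70,0,0,0,0,-1,-27,-105,0,0,0,0,-1,-35,-135,0,0,0,0,-1,-39,-149,0,0,0,0])

```text
clock: 4.73
eef_pos: [0.4494, 0.2749, 0.1631]
eef_rot: [3.141, -0.001, 0.001]
ft_force: [-0.8, -0.1, 0.9]
gripper_width: 0.197
finger_force: 29.9
```

>>> step_arm(steps=[-1,0,0,20,0,0,0,-1,0,0,40,0,0,0,-1,0,0,60,0,0,0,-1,0,0,75,0,0,0,-1,0,0,85,0,0,0])

```text
clock: 5.15
eef_pos: [0.4493, 0.2718, 0.0758]
eef_rot: [3.139, 0.001, -0.001]
ft_force: [0.3, 0.1, 0.5]
gripper_width: 0.194
finger_force: 29.9
```

>>> step_arm(steps=[-1,0,0,2,0,0,0,-1,0,0,4,0,0,0,-1,0,0,6,0,0,0,-1,0,0,8,0,0,0,-1,0,0,8,0,0,0])

```text
clock: 5.57
eef_pos: [0.45, 0.2738, 0.0706]
eef_rot: [-3.141, -0.002, -0.0]
ft_force: [-0.2, 0.0, 0.9]
gripper_width: 0.197
finger_force: 29.9
```

>>> step_arm(steps=[-1,-1,-1,1,0,0,0,-1,-1,-1,2,0,0,0,-1,-1,-1,3,0,0,0,-1,-1,-1,3,0,0,0,-1,-1,-1,3,0,0,0])

```text
clock: 5.98
eef_pos: [0.4493, 0.2756, 0.0694]
eef_rot: [-3.14, -0.002, 0.0]
ft_force: [-2.3, -0.8, 9.6]
gripper_width: 0.195
finger_force: 30.0
```

```bash
python3 - <<'E'
from cell import env
import cv2
print(env.get_state()['ft_force'])
a=env.get_image("side")[110:210,170:305]; b=env.get_image("wrist")
cv2.imwrite("pics/p2.png",cv2.hconcat([cv2.resize(a,(405,300),interpolation=2),b[84:384,60:455]])[...,::-1])
E
```

```text
[-2.29367225 -0.80705955  9.56298815]
```

View pics/p2.png

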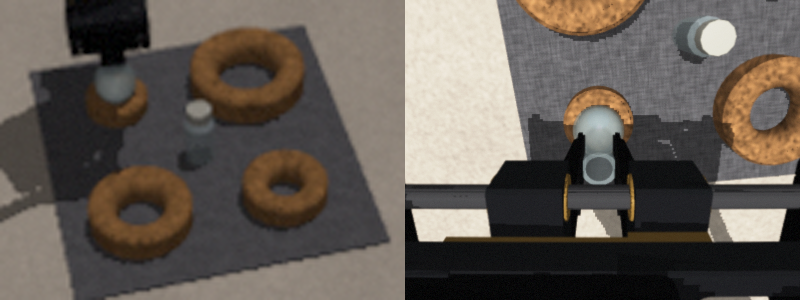

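>>> step_arm(steps=[-1,0,0,-1,0,0,0,0.2,0,0,-1,0,0,0,0.2,0,0,-1,0,0,0,0.2,0,0,-1,0,0,0,0.2,0,0,-1,0,0,0])

```text
clock: 6.5
eef_pos: [0.4478, 0.2743, 0.0671]
eef_rot: [3.141, 0.001, -0.0]
ft_force: [0.8, 0.2, 0.2]
gripper_width: 0.416
finger_force: 0.0
```

>>> step_arm(steps=[0.2,0,0,0,0,0,0,0.2,0,0,-10,0,0,0,0.2,0,0,-30,0,0,0,0.2,0,0,-60,0,0,0,0.2,0,0,-95,0,0,0])

```text
clock: 6.92
eef_pos: [0.4468, 0.2738, 0.1622]
eef_rot: [3.14, 0.004, -0.0]
ft_force: [0.9, 1.0, 0.1]
gripper_width: 0.599
finger_force: 0.0
```

>>> step_arm(steps=[0.4,0,40,-20,0,0,0,0.4,0,80,-40,0,0,0,0.4,0,120,-50,0,0,0,0.4,0,160,-50,0,0,0,0.4,0,190,-50,0,0,0])

```text
clock: 7.33
eef_pos: [0.4486, 0.0825, 0.2152]
eef_rot: [3.141, -0.004, -0.0]
ft_force: [-0.5, -0.5, -0.3]
gripper_width: 0.702
finger_force: 0.0
```

```bash
python3 - <<'E'
from cell import env
import cv2
print(env.get_state()['eef_pos'])
a=env.get_image("side")[60:230,160:310]; b=env.get_image("wrist")
cv2.imwrite("pics/p3.png",cv2.hconcat([cv2.resize(a,(340,384),interpolation=2),b[:,:450]])[...,::-1])
E
```

```text
[0.44858545 0.08246851 0.21518429]
```

View pics/p3.png

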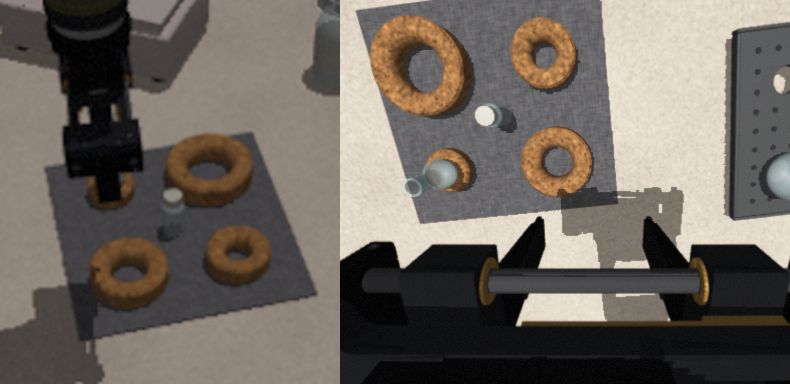

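>>> step_arm(steps=[0.2,0,40,0,0,0,0,0.2,0,80,0,0,0,0,0.2,0,120,0,0,0,0,0.2,0,160,0,0,0,0,0.2,0,200,0,0,0,0])

```text
clock: 7.85
eef_pos: [0.448, -0.1166, 0.2134]
eef_rot: [-3.142, -0.001, 0.001]
ft_force: [0.6, 0.7, -0.2]
gripper_width: 0.6
finger_force: 0.0
```

>>> step_arm(steps=[0.2,0,30,0,0,0,0,0.2,0,48,10,0,0,0,0.2,0,53,30,0,0,0,0.2,0,53,55,0,0,0,0.2,0,53,75,0,0,0])

```text
clock: 8.27
eef_pos: [0.4481, -0.1686, 0.1369]
eef_rot: [-3.141, -0.0, -0.001]
ft_force: [0.8, 0.1, 0.6]
gripper_width: 0.598
finger_force: 0.0
```

>>> step_arm(steps=[0.2,0,0,15,0,0,0,0.2,0,0,25,0,0,0,0.2,0,0,29,0,0,0,0.2,0,0,29,0,0,0,0.2,0,0,29,0,0,0])

```text
clock: 8.68
eef_pos: [0.4488, -0.1685, 0.1096]
eef_rot: [3.141, -0.001, 0.0]
ft_force: [-0.1, 0.4, 0.8]
gripper_width: 0.599
finger_force: 0.0
```

>>> step_arm(steps=[-1,0,2,0,0,0,0,-1,0,2,0,0,0,0,-1,0,2,0,0,0,0,-1,0,2,0,0,0,0,-1,0,2,0,0,0,0])

```text
clock: 9.1
eef_pos: [0.4483, -0.1706, 0.109]
eef_rot: [3.141, -0.001, -0.0]
ft_force: [-0.0, -0.1, -0.2]
gripper_width: 0.307
finger_force: 0.0
```

>>> step_arm(steps=[-1,0,0,0,0,0,0,-1,0,0,0,0,0,0,-1,0,0,0,0,0,0,-1,0,0,0,0,0,0,-1,0,0,0,0,0,0])

```text
clock: 9.52
eef_pos: [0.4482, -0.1705, 0.1088]
eef_rot: [3.141, -0.0, -0.0]
ft_force: [-0.3, -0.3, 1.6]
gripper_width: 0.269
finger_force: 30.0
```

>>> step_arm(steps=[-1,0,0,-10,0,0,0,-1,0,0,-25,0,0,0,-1,0,0,-45,0,0,0,-1,0,0,-65,0,0,0,-1,0,0,-75,0,0,0])

```text
clock: 9.93
eef_pos: [0.4491, -0.1709, 0.1867]
eef_rot: [3.14, -0.003, -0.0]
ft_force: [0.3, 0.1, -0.6]
gripper_width: 0.267
finger_force: 30.0
```

>>> step_arm(steps=[-1,1,-20,0,0,0,0,-1,2,-55,0,0,0,0,-1,4,-95,0,0,0,0,-1,5,-135,0,0,0,0,-1,7,-175,0,0,0,0])

```text
clock: 10.35
eef_pos: [0.4546, 0.006, 0.1837]
eef_rot: [-3.142, -0.0, -0.001]
ft_force: [0.8, -0.1, -0.8]
gripper_width: 0.268
finger_force: 30.0
```

>>> step_arm(steps=[-1,2,-38,0,0,0,0,-1,3,-75,0,0,0,0,-1,4,-105,0,0,0,0,-1,4,-120,0,0,0,0,-1,4,-122,10,0,0,0])

```text
clock: 10.77
eef_pos: [0.4601, 0.1293, 0.1754]
eef_rot: [-3.14, -0.004, 0.004]
ft_force: [0.6, -1.0, 0.1]
gripper_width: 0.265
finger_force: 30.0
```

>>> step_arm(steps=[-1,0,0,20,0,0,0,-1,0,0,40,0,0,0,-1,0,0,60,0,0,0,-1,0,0,75,0,0,0,-1,0,0,76,0,0,0])

```text
clock: 11.18
eef_pos: [0.4581, 0.1258, 0.0951]
eef_rot: [3.142, 0.003, -0.001]
ft_force: [-0.2, -0.3, -0.2]
gripper_width: 0.271
finger_force: 30.0
```

>>> step_arm(steps=[-1,1,0,1,0,0,0,-1,1,0,2,0,0,0,-1,1,0,2,0,0,0,-1,1,0,2,0,0,0,-1,1,0,2,0,0,0])

```text
clock: 11.6
eef_pos: [0.4603, 0.1263, 0.096]
eef_rot: [3.141, -0.001, -0.0]
ft_force: [0.1, -0.3, 0.3]
gripper_width: 0.268
finger_force: 30.0
```

>>> step_arm(steps=[-1,0,0,1,0,0,0,-1,0,0,2,0,0,0,-1,0,0,2,0,0,0,-1,0,0,2,0,0,0,-1,0,0,2,0,0,0])

```text
clock: 12.02
eef_pos: [0.4606, 0.1263, 0.0949]
eef_rot: [3.141, -0.001, 0.0]
ft_force: [-2.4, -1.0, 6.3]
gripper_width: 0.265
finger_force: 30.0
```

>>> step_arm(steps=[-1,0,0,1,0,0,0,-1,0,0,1,0,0,0,-1,0,0,1,0,0,0,-1,0,0,1,0,0,0,-1,0,0,1,0,0,0])

```text
clock: 12.43
eef_pos: [0.4608, 0.1263, 0.0948]
eef_rot: [3.141, -0.001, 0.0]
ft_force: [-4.8, -2.7, 9.4]
gripper_width: 0.268
finger_force: 30.0
```

>>> step_arm(steps=[-1,-2,1,-1,0,0,0,-1,-2,1,-1,0,0,0,0.2,-2,1,-1,0,0,0,0.2,-2,1,-1,0,0,0,0.2,-2,1,-1,0,0,0])

```text
clock: 12.85
eef_pos: [0.4578, 0.1255, 0.0931]
eef_rot: [3.142, 0.001, -0.0]
ft_force: [-0.4, -0.3, -0.5]
gripper_width: 0.425
finger_force: 0.0
```

>>> step_arm(steps=[0.2,0,0,0,0,0,0,0.2,0,0,0,0,0,0,0.2,0,0,-10,0,0,0,0.2,0,0,-35,0,0,0,0.2,0,0,-70,0,0,0])

```text
clock: 13.27
eef_pos: [0.4557, 0.1251, 0.1616]
eef_rot: [3.141, 0.007, -0.0]
ft_force: [0.8, 0.8, 1.0]
gripper_width: 0.6
finger_force: 0.0
```

>>> step_arm(steps=[0.2,0,10,-35,0,0,0,0.2,0,45,-50,0,0,0,0.2,0,85,-50,0,0,0,0.2,0,125,-50,0,0,0,0.2,0,165,-50,0,0,0])

```text
clock: 13.68
eef_pos: [0.4583, -0.0409, 0.2154]
eef_rot: [3.141, -0.003, 0.001]
ft_force: [1.8, -1.1, -0.2]
gripper_width: 0.602
finger_force: 0.0
```

```bash
python3 - <<'E'
from cell import env
import cv2
print(env.get_state()['eef_pos'])
a=env.get_image("side")[60:230,160:310]; b=env.get_image("wrist")
cv2.imwrite("pics/p4.png",cv2.hconcat([cv2.resize(a,(340,384),interpolation=2),b[:,:450]])[...,::-1])
E
```

```text
[ 0.45825245 -0.04093494  0.21541621]
```

View pics/p4.png

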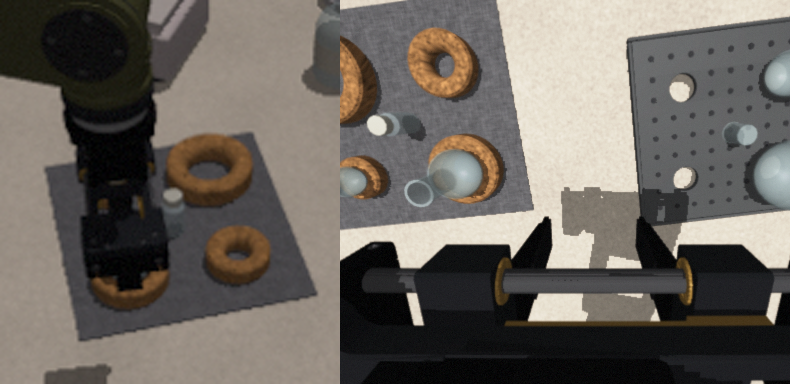

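>>> step_arm(steps=[0.4,1,40,0,0,0,0,0.4,2,80,0,0,0,0,0.4,3,120,0,0,0,0,0.4,4,160,0,0,0,0,0.4,4,200,0,0,0,0])

```text
clock: 14.2
eef_pos: [0.4624, -0.2405, 0.2143]
eef_rot: [-3.142, -0.001, 0.001]
ft_force: [1.1, -0.0, 0.5]
gripper_width: 0.702
finger_force: 0.0
```

>>> step_arm(steps=[0.4,0,30,0,0,0,0,0.4,0,44,0,0,0,0,0.4,0,44,15,0,0,0,0.4,0,44,40,0,0,0,0.4,0,44,60,0,0,0])

```text
clock: 14.62
eef_pos: [0.4627, -0.2827, 0.1533]
eef_rot: [-3.141, -0.001, -0.0]
ft_force: [0.3, -0.4, -0.6]
gripper_width: 0.698
finger_force: 0.0
```

>>> step_arm(steps=[0.4,0,0,10,0,0,0,0.4,0,0,19,0,0,0,0.4,0,0,19,0,0,0,0.4,0,0,19,0,0,0,0.4,0,0,19,0,0,0])

```text
clock: 15.03
eef_pos: [0.463, -0.2837, 0.1362]
eef_rot: [3.14, -0.002, 0.0]
ft_force: [0.2, -0.4, -0.5]
gripper_width: 0.7
finger_force: 0.0
```

>>> step_arm(steps=[-1,-1,1,1,0,0,0,-1,-1,1,1,0,0,0,-1,-1,1,1,0,0,0,-1,-1,1,1,0,0,0,-1,-1,1,1,0,0,0])

```text
clock: 15.45
eef_pos: [0.4612, -0.2846, 0.1339]
eef_rot: [3.141, -0.0, -0.0]
ft_force: [0.5, 0.9, 0.6]
gripper_width: 0.409
finger_force: 0.0
```

>>> step_arm(steps=[-1,0,0,0,0,0,0,-1,0,0,0,0,0,0,-1,0,0,0,0,0,0,-1,0,0,0,0,0,0,-1,0,0,0,0,0,0])

```text
clock: 15.87
eef_pos: [0.4611, -0.2845, 0.1337]
eef_rot: [3.141, -0.0, -0.0]
ft_force: [-1.3, 0.0, 0.9]
gripper_width: 0.334
finger_force: 30.0
```

>>> step_arm(steps=[-1,0,0,-10,0,0,0,-1,0,0,-25,0,0,0,-1,0,0,-45,0,0,0,-1,0,0,-65,0,0,0,-1,0,0,-80,0,0,0])

```text
clock: 16.28
eef_pos: [0.4613, -0.2846, 0.2157]
eef_rot: [3.141, -0.001, -0.0]
ft_force: [1.0, -0.1, -1.0]
gripper_width: 0.335
finger_force: 30.0
```

>>> step_arm(steps=[-1,4,-20,0,0,0,0,-1,11,-55,0,0,0,0,-1,19,-95,0,0,0,0,-1,27,-130,0,0,0,0,-1,34,-165,0,0,0,0])

```text
clock: 16.7
eef_pos: [0.495, -0.1178, 0.2141]
eef_rot: [-3.141, -0.0, -0.001]
ft_force: [1.5, 0.9, -2.1]
gripper_width: 0.327
finger_force: 30.0
```

>>> step_arm(steps=[-1,8,-40,0,0,0,0,-1,16,-80,0,0,0,0,-1,25,-120,0,0,0,0,-1,33,-160,0,0,0,0,-1,41,-200,0,0,0,0])

```text
clock: 17.12
eef_pos: [0.536, 0.0826, 0.2142]
eef_rot: [-3.142, -0.0, -0.0]
ft_force: [0.1, -0.3, -1.1]
gripper_width: 0.329
finger_force: 30.0
```

>>> step_arm(steps=[-1,8,-40,0,0,0,0,-1,16,-80,0,0,0,0,-1,25,-120,0,0,0,0,-1,32,-155,0,0,0,0,-1,38,-185,0,0,0,0])

```text
clock: 17.53
eef_pos: [0.574, 0.2682, 0.2138]
eef_rot: [-3.141, 0.0, 0.001]
ft_force: [-0.3, -0.1, -0.8]
gripper_width: 0.33
finger_force: 30.0
```

>>> step_arm(steps=[-1,4,-15,0,0,0,0,-1,4,-23,0,0,0,0,-1,4,-23,10,0,0,0,-1,4,-23,25,0,0,0,-1,4,-23,40,0,0,0])

```text
clock: 17.95
eef_pos: [0.578, 0.287, 0.1723]
eef_rot: [3.141, 0.0, -0.002]
ft_force: [0.0, -0.8, -1.4]
gripper_width: 0.334
finger_force: 30.0
```

>>> step_arm(steps=[-1,0,0,18,0,0,0,-1,0,0,34,0,0,0,-1,0,0,44,0,0,0,-1,0,0,49,0,0,0,-1,0,0,49,0,0,0])

```text
clock: 18.37
eef_pos: [0.5771, 0.2872, 0.1223]
eef_rot: [3.14, 0.003, -0.001]
ft_force: [-0.1, -0.5, -1.8]
gripper_width: 0.329
finger_force: 30.0
```

>>> step_arm(steps=[-1,0,0,1,0,0,0,-1,0,0,2,0,0,0,-1,0,0,2,0,0,0,-1,0,0,2,0,0,0,-1,0,0,2,0,0,0])

```text
clock: 18.78
eef_pos: [0.5785, 0.2887, 0.1234]
eef_rot: [-3.141, -0.001, -0.0]
ft_force: [0.0, -1.2, -2.0]
gripper_width: 0.332
finger_force: 30.0
```

>>> step_arm(steps=[-1,0,0,1,0,0,0,-1,0,0,2,0,0,0,-1,0,0,2,0,0,0,-1,0,0,2,0,0,0,-1,0,0,2,0,0,0])

```text
clock: 19.2
eef_pos: [0.5782, 0.2885, 0.1206]
eef_rot: [3.142, 0.0, -0.0]
ft_force: [0.3, -0.3, -1.8]
gripper_width: 0.332
finger_force: 30.0
```

>>> step_arm(steps=[-1,0,0,1,0,0,0,-1,0,0,1,0,0,0,-1,0,0,1,0,0,0,-1,0,0,1,0,0,0,-1,0,0,1,0,0,0])

```text
clock: 19.62
eef_pos: [0.5782, 0.2885, 0.1197]
eef_rot: [3.142, -0.0, -0.0]
ft_force: [-0.3, 1.1, -1.0]
gripper_width: 0.33
finger_force: 30.0
```

>>> step_arm(steps=[-1,0,0,1,0,0,0,-1,0,0,1,0,0,0,-1,0,0,1,0,0,0,-1,0,0,1,0,0,0,-1,0,0,1,0,0,0])

```text
clock: 20.03
eef_pos: [0.5782, 0.2886, 0.1188]
eef_rot: [-3.141, -0.0, -0.0]
ft_force: [-0.7, 1.0, -0.6]
gripper_width: 0.331
finger_force: 30.0
```

>>> step_arm(steps=[-1,0,0,1,0,0,0,-1,0,0,1,0,0,0,-1,0,0,1,0,0,0,-1,0,0,1,0,0,0,-1,0,0,1,0,0,0])

```text
clock: 20.45
eef_pos: [0.5783, 0.2888, 0.1182]
eef_rot: [-3.141, -0.0, -0.0]
ft_force: [-1.7, 0.5, 2.8]
gripper_width: 0.33
finger_force: 30.0
```

Contact. Release and rise.

>>> step_arm(steps=[0.2,-1,0,0,0,0,0,0.2,-1,0,0,0,0,0,0.2,-1,0,0,0,0,0,0.2,-1,0,0,0,0,0,0.2,-1,0,0,0,0,0])

```text
clock: 20.87
eef_pos: [0.5772, 0.2882, 0.1173]
eef_rot: [3.141, 0.0, -0.0]
ft_force: [0.9, -0.2, 0.0]
gripper_width: 0.587
finger_force: 0.0
```

>>> step_arm(steps=[0.2,0,0,0,0,0,0,0.2,0,0,0,0,0,0,0.2,0,0,-10,0,0,0,0.2,0,0,-35,0,0,0,0.2,0,0,-70,0,0,0])

```text
clock: 21.28
eef_pos: [0.5751, 0.2876, 0.185]
eef_rot: [3.139, 0.007, -0.0]
ft_force: [0.1, 0.7, -0.4]
gripper_width: 0.6
finger_force: 0.0
```

>>> step_arm(steps=[0.2,0,15,-15,0,0,0,0.2,0,50,-25,0,0,0,0.2,0,90,-25,0,0,0,0.2,0,130,-25,0,0,0,0.2,0,170,-25,0,0,0])

```text
clock: 21.7
eef_pos: [0.577, 0.1162, 0.2137]
eef_rot: [3.141, -0.002, 0.0]
ft_force: [0.3, -0.5, -0.3]
gripper_width: 0.598
finger_force: 0.0
```

>>> step_arm(steps=[0.2,0,40,0,0,0,0,0.2,0,80,0,0,0,0,0.2,0,120,0,0,0,0,0.2,0,160,0,0,0,0,0.2,0,200,0,0,0,0])

```text
clock: 22.12
eef_pos: [0.5764, -0.0843, 0.2133]
eef_rot: [3.141, -0.001, -0.001]
ft_force: [-0.3, 0.0, -0.5]
gripper_width: 0.597
finger_force: 0.0
```

```bash
python3 - <<'E'
from cell import env
import cv2
print(env.get_state()['eef_pos'])
a=env.get_image("side"); b=env.get_image("top")
cv2.imwrite("pics/p5s.png",a[...,::-1]);cv2.imwrite("pics/p5t.png",b[...,::-1])
cv2.imwrite("pics/p5.png",cv2.hconcat([cv2.resize(a[90:220,165:305],(420,390),interpolation=2),cv2.resize(b[150:280,110:240],(390,390),interpolation=2)])[:,:800,::-1])
E
```

```text
[ 0.57638216 -0.08430836  0.213349  ]
```

View pics/p5.png

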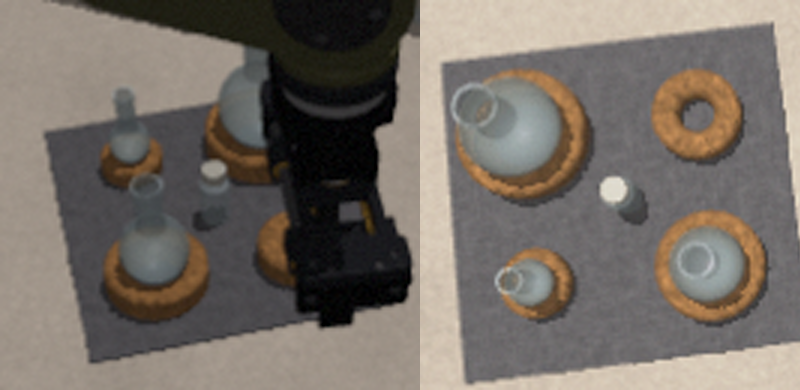

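>>> step_arm(steps=[0.2,0,40,0,0,0,0,0.2,0,80,0,0,0,0,0.2,0,120,0,0,0,0,0.2,0,160,0,0,0,0,0.2,-1,187,0,0,0,0])

```text
clock: 22.63
eef_pos: [0.5754, -0.2716, 0.2131]
eef_rot: [3.14, -0.0, -0.002]
ft_force: [-0.3, 0.2, 0.1]
gripper_width: 0.602
finger_force: 0.0
```

>>> step_arm(steps=[0.2,0,0,10,0,0,0,0.2,0,0,35,0,0,0,0.2,0,0,65,0,0,0,0.2,0,0,90,0,0,0,0.2,0,0,108,0,0,0])

```text
clock: 23.05
eef_pos: [0.5745, -0.2669, 0.1016]
eef_rot: [-3.14, 0.003, 0.0]
ft_force: [-0.9, -0.3, -0.6]
gripper_width: 0.6
finger_force: 0.0
```

>>> step_arm(steps=[0.2,0,0,8,0,0,0,0.2,0,0,11,0,0,0,0.2,0,0,11,0,0,0,0.2,0,0,11,0,0,0,0.2,0,0,11,0,0,0])

```text
clock: 23.47
eef_pos: [0.5772, -0.269, 0.0958]
eef_rot: [3.14, -0.003, 0.0]
ft_force: [-0.1, 0.2, 0.3]
gripper_width: 0.6
finger_force: 0.0
```

>>> step_arm(steps=[-1,-1,2,1,0,0,0,-1,-1,2,1,0,0,0,-1,-1,2,1,0,0,0,-1,-1,2,1,0,0,0,-1,-1,2,1,0,0,0])

```text
clock: 23.88
eef_pos: [0.5751, -0.2705, 0.0928]
eef_rot: [3.142, -0.0, -0.0]
ft_force: [0.8, -0.4, 0.1]
gripper_width: 0.306
finger_force: 0.0
```

>>> step_arm(steps=[-1,0,0,0,0,0,0,-1,0,0,0,0,0,0,-1,0,0,0,0,0,0,-1,0,0,0,0,0,0,-1,0,0,0,0,0,0])

```text
clock: 24.3
eef_pos: [0.5751, -0.2706, 0.0927]
eef_rot: [3.141, -0.0, -0.0]
ft_force: [0.5, -1.0, 0.4]
gripper_width: 0.214
finger_force: 30.0
```

>>> step_arm(steps=[-1,0,0,-10,0,0,0,-1,0,0,-25,0,0,0,-1,0,0,-45,0,0,0,-1,0,0,-65,0,0,0,-1,0,0,-75,0,0,0])

```text
clock: 24.72
eef_pos: [0.5767, -0.2712, 0.1725]
eef_rot: [3.139, -0.005, -0.0]
ft_force: [0.8, -0.6, -0.1]
gripper_width: 0.215
finger_force: 30.0
```

>>> step_arm(steps=[-1,1,-20,0,0,0,0,-1,2,-55,0,0,0,0,-1,4,-95,0,0,0,0,-1,5,-130,0,0,0,0,-1,7,-165,0,0,0,0])

```text
clock: 25.13
eef_pos: [0.582, -0.104, 0.1686]
eef_rot: [3.142, -0.001, -0.001]
ft_force: [1.7, -0.3, -0.7]
gripper_width: 0.214
finger_force: 30.0
```

>>> step_arm(steps=[-1,2,-40,0,0,0,0,-1,3,-80,0,0,0,0,-1,5,-120,0,0,0,0,-1,6,-160,0,0,0,0,-1,7,-195,0,0,0,0])

```text
clock: 25.55
eef_pos: [0.589, 0.092, 0.1687]
eef_rot: [-3.141, -0.001, 0.0]
ft_force: [0.9, -0.2, -0.5]
gripper_width: 0.215
finger_force: 30.0
```

>>> step_arm(steps=[-1,1,-28,0,0,0,0,-1,2,-44,0,0,0,0,-1,2,-47,5,0,0,0,-1,2,-47,25,0,0,0,-1,2,-47,45,0,0,0])

```text
clock: 25.97
eef_pos: [0.5923, 0.1365, 0.124]
eef_rot: [-3.142, -0.004, 0.0]
ft_force: [-0.6, -0.3, -0.6]
gripper_width: 0.217
finger_force: 30.0
```

>>> step_arm(steps=[-1,0,0,15,0,0,0,-1,0,0,25,0,0,0,-1,0,0,33,0,0,0,-1,0,0,37,0,0,0,-1,0,0,37,0,0,0])

```text
clock: 26.38
eef_pos: [0.5909, 0.136, 0.0851]
eef_rot: [3.141, 0.001, -0.001]
ft_force: [-0.3, 0.3, -0.5]
gripper_width: 0.217
finger_force: 30.0
```

>>> step_arm(steps=[-1,0,0,1,0,0,0,-1,0,0,2,0,0,0,-1,0,0,2,0,0,0,-1,0,0,2,0,0,0,-1,0,0,2,0,0,0])

```text
clock: 26.8
eef_pos: [0.5915, 0.1366, 0.0842]
eef_rot: [-3.141, -0.001, -0.0]
ft_force: [-0.5, -0.1, -0.6]
gripper_width: 0.217
finger_force: 30.0
```

>>> step_arm(steps=[-1,0,0,1,0,0,0,-1,0,0,1,0,0,0,-1,0,0,1,0,0,0,-1,0,0,1,0,0,0,-1,0,0,1,0,0,0])

```text
clock: 27.22
eef_pos: [0.5914, 0.1366, 0.083]
eef_rot: [-3.141, -0.001, -0.0]
ft_force: [-0.1, 1.0, 1.0]
gripper_width: 0.216
finger_force: 30.0
```

>>> step_arm(steps=[-1,0,0,1,0,0,0,-1,0,0,1,0,0,0,-1,0,0,1,0,0,0,-1,0,0,1,0,0,0,-1,0,0,1,0,0,0])

```text
clock: 27.63
eef_pos: [0.5916, 0.1369, 0.0824]
eef_rot: [-3.141, -0.001, -0.0]
ft_force: [0.0, 2.6, 4.8]
gripper_width: 0.218
finger_force: 30.0
```

>>> step_arm(steps=[0,0,0,0,0,0,0,0,0,0,0,0,0,0,0,0,0,0,0,0,0,0,0,0,0,0,0,0,0,0,0,0,0,0,0])

```text
clock: 28.05
eef_pos: [0.5907, 0.1362, 0.081]
eef_rot: [3.141, 0.001, -0.0]
ft_force: [-0.3, 0.1, 0.6]
gripper_width: 0.48
finger_force: 0.0
```

>>> step_arm(steps=[0.1,0,0,0,0,0,0,0.1,0,0,-10,0,0,0,0.1,0,0,-35,0,0,0,0.1,0,0,-70,0,0,0,0.1,0,0,-105,0,0,0])

```text
clock: 28.47
eef_pos: [0.5903, 0.1364, 0.1873]
eef_rot: [3.141, 0.002, -0.0]
ft_force: [0.1, -0.2, 1.4]
gripper_width: 0.551
finger_force: 0.0
```

>>> step_arm(steps=[0.2,0,15,-15,0,0,0,0.2,0,50,-25,0,0,0,0.2,0,90,-25,0,0,0,0.2,0,130,-25,0,0,0,0.2,0,170,-25,0,0,0])

```text
clock: 28.88
eef_pos: [0.5912, -0.035, 0.2133]
eef_rot: [3.141, -0.002, 0.001]
ft_force: [0.3, -0.6, 0.4]
gripper_width: 0.601
finger_force: 0.0
```

>>> step_arm(steps=[0.2,-20,35,0,0,0,0,0.2,-40,70,0,0,0,0,0.2,-60,105,0,0,0,0,0.2,-80,140,0,0,0,0,0.2,-100,175,0,0,0,0])

```text
clock: 29.3
eef_pos: [0.49, -0.21, 0.2127]
eef_rot: [3.141, -0.001, 0.0]
ft_force: [0.3, -0.1, 0.3]
gripper_width: 0.602
finger_force: 0.0
```

```bash
python3 - <<'E'
from cell import env
import cv2
print(env.get_state()['eef_pos'])
a=env.get_image("side"); b=env.get_image("top")
cv2.imwrite("pics/p6.png",cv2.hconcat([cv2.resize(a[90:220,165:305],(420,390),interpolation=2),cv2.resize(b[155:280,115:240],(375,390),interpolation=2)])[:,:800,::-1])
E
```

```text
[ 0.48999536 -0.20999264  0.21272324]
```

View pics/p6.png

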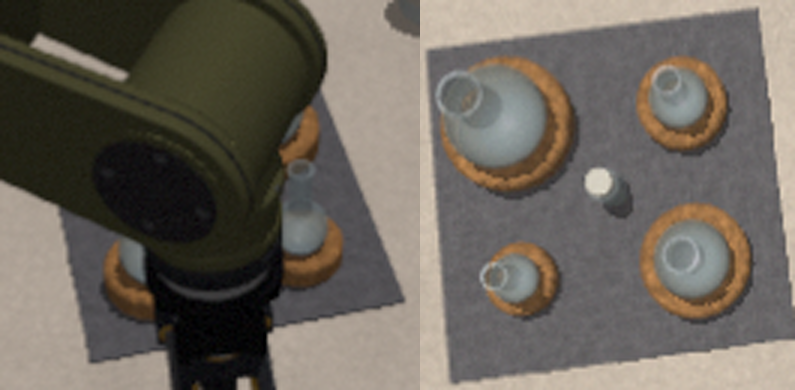

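```bash
python3 -c "
from cell import env
print(env.finish_job())"
```

```text
the job is handed in; nothing more can be done
None
```

All four flasks stand neck up in the cork rings of their own size. The vial and the beaker were not touched. I handed the job in at about 29 s on the robot's clock, and it returned no verdict.

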